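# Fetch a mixing cup from behind the finishing bottles

### The arm

A 6-joint arm with a two-finger parallel gripper is mounted at the origin on the work surface. World frame = base frame: x ahead of the robot, y to its left, z up, the work surface at z = 0. Lengths are in m, angles in rad, forces in N, time in s.
With the tool pointing down it reaches from about 0.425 to 0.95 m from the base axis. Payload 3.5 kg.
Tool frame: the origin (TCP) lies between the finger pads; the fingertips stand 19 mm ahead of it and the grasp point (between the pads) is the TCP; z points along the fingers, y is the line along which they close (so a half turn about z gives the same grasp; the last joint's range is limited). The gripper opens to 85 mm and grips with 20 to 120 N. Pads are 22 mm wide; open, the fingers measure 114 mm over their backs; the gripper's body (76 mm by 85 mm) begins 54 mm behind the grasp point. The pads swing forward as they close: fully open they stand 13 mm farther back than shut.
Start: joints at [1.195, 0.286, 1.577, -0, 1.279, -0.15], TCP at [0.151, 0.658, 0.25] pointing down, gripper open.
Joint ranges: [-2.77, 2.77], [-0.9, 2.22], [0.21, 2.48], [-1.53, 4.67], [0.24, 2.81], [-2.84, 2.84]. Speed limits (rad/s): [2.79, 2.79, 3.14, 3.14, 3.14, 3.14].

### API

Orientations are given as a unit quaternion [x, y, z, w].
In Python, from plant import get_state, cams, ctrl gives the robot as it stands. The module is installed in compiled form; this text tells all that it offers.
- The arm moves only by the tool jog_arm, never from a script. Its argument "deltas" is text: rows parted by semicolons, each of 6 numbers parted by spaces: the shift along the world's x, y, z normalised to -1 to 1, where 1 is 0.02 m, then the turn, a rotation vector about the world's x, y, z normalised to -1 to 1, where 1 is 0.1 rad. In form: x y z ax ay az; .... A call has 1 to 20 rows; each row shifts and turns the commanded pose from where the row before left it; what a row does not reach is not made up. A row lasts 1/8 s, in which the tool goes at most 62.5 mm and 10.7 degrees, less where a joint would pass 70% of its speed; a pose out of reach is approached as far as the arm can. A call with a number of a shift or a turn outside -1 to 1 is refused whole. A call with a gripper value outside its range is refused whole. "gripper" is the opening, from 0 (shut) to 1 (fully open), set as the call begins (left out, the last holds). The fingers move at their own pace and stop on an object; "squeeze" is the grip in N (left out, the last holds). Time passes only in rows, so rows that do not move let the fingers close. It gives the time, the measured TCP pose, the force, the opening and the grip force at its end, in the units of the state.
- get_state(): the state, without advancing time (a new reading comes with each control period).
- cams.read_camera(name): name is "side" or "top"; returns a dict with "color" (384x512x3 uint8, blue, green, red), "vfov" (degrees; the focal length in pixels is half the picture's height over the tangent of half this angle, whatever the lens; pixels are square), "cx", "cy" (the principal point, pixels), "rvec" (rotation vector, rad) and "tvec" (3), from world to camera coordinates, as OpenCV has them. Camera axes: x right, y down, z forward; pixel columns grow to the right and rows downward; lengths in m; the calibration is good to about 2 mm. A picture is of the moment at which its call begins. There is no depth.
- ctrl.sign_off(): hands the job in; it is judged then, once.
The state is a dict: "time": time; "qpos": joint angles; "dq": joint speeds; "joint_efforts": joint torques, N m; "eef_pos": TCP position; "tcp_rot": TCP orientation; "contact_force": force on the tool from outside, world axes, zero at the start; "wrist_torque": the same for the moment, N m; "opening": opening from 0.0 (shut) to 1.0 (fully open); "finger_force": force on a finger pad.
Only numpy, scipy, OpenCV 4.12 (cv2) and the standard library are available. Lean on these libraries where they do the work, as an engineer would, in place of code of your own. Each camera call takes 0.05 s, during which the arm holds its last target. There are 200 camera calls.

### The job

I need the white plastic mixing cup that stands in the back of the plywood tray, in the nook behind two of the three tall containers. Lift just those two containers out and stand them on the MDF offcut, then take out the cup and lower it gently into the tapered socket of the steel cup stand until it just sits there straight, not jammed in. Finally put the two containers back upright in the bays they came from; leave the third container and the flat wax tin where they stand.

Things in the scene. Friction and masses are not known exactly. Their poses are not given: they have to be found in the camera images.
- tray: Fixed plywood tray 142 (x) by 234 mm (y), floor 6 mm thick; origin centre of underside, -x side to the robot. Front half: three 70 mm wide bays, a container in each at x -27, y -76, 0, 76 mm; front, sides and the 2 dividers 40 mm high, 6 mm thick, bays open behind. Back strip, back wall 20 mm high: cup and wax tin at x 29, y 38 or -38 mm (they swap), each in the nook between two containers.
- bottle: Loose round white plastic bottle, paper label, black screw cap; 0.22 kg, 172 mm tall; body 60 mm diameter up to 118 mm, then a shoulder to a 27 mm neck at 138 mm; cap 32 mm diameter, from 146 to 172 mm above the underside. Origin: centre of its underside, z up. The bay it starts in changes.
- can: Loose flat rectangular steel solvent can, paper label, 0.26 kg: 62 mm wide (its y), 40 mm deep (its x), body 125 mm tall; black round screw cap in the middle, 32 mm diameter, from 134 to 156 mm above the underside. Origin: centre of its underside, z up. Stands square in its bay, wide side to the front; too wide for it when turned by 45 degrees. The bay it starts in changes.
- aerosol: Loose aerosol spray can, 0.20 kg, 166 mm tall: grey and aluminium body 52 mm diameter up to 112 mm, plain white overcap 49 mm diameter from 120 to 166 mm above the underside. Origin: centre of its underside, z up. The bay it starts in changes.
- cup: Loose white plastic mixing cup, 30 g, open top, 78 mm tall, tapered: outside diameter 42 mm at the foot growing evenly to 58 mm at the rim. Grip it across the outside near the rim (55 mm wide at 64 mm height). Origin: centre of its underside, z up. The two containers in its way are the nearest ones (about 70 mm between centres); the third is over 110 mm off.
- wax_tin: Loose flat round aluminium wax tin, 62 mm diameter, 38 mm tall, standing in the other place at the back of the tray. Origin: centre of its underside. Stays where it is.
- board: Fixed MDF offcut lying flat on the bench, 210 mm (its x) by 130 mm (its y), 12 mm thick, empty: the side area. Origin: centre of its underside, top 12 mm above it. It lies to the left or right of the tray.
- stand: Fixed steel cup stand: foot 92 mm diameter, 8 mm thick; upright sleeve 60 mm outside diameter, rim 50 mm above the underside; socket tapered like the cup, 49 mm diameter at the mouth, 41 mm at its floor 8 mm above the underside. The cup sinks until the tapers meet, its foot then about 16 mm above the stand's underside, its rim 44 mm above the sleeve. Origin: centre of underside.

How it is judged:
On the way, in this order (a step that is already met when the one before it is completed fails the run):
1. the two containers beside the cup stand on the MDF offcut, the third is still in its bay and the cup is still in its place (((x of bottle in the frame of board between -0.095 and 0.095 m and y of bottle in the frame of board between -0.055 and 0.055 m and z of bottle in the frame of board between 0.008 and 0.018 m and angle between bottle's own z axis and vertical below 0.1 rad and linear speed of bottle below 0.03 m/s) or (horizontal distance between bottle and cup above 0.095 m and distance of bottle from where it was at the start of the episode below 0.015 m and angle between bottle's own z axis and vertical below 0.1 rad)) and ((x of can in the frame of board between -0.095 and 0.095 m and y of can in the frame of board between -0.055 and 0.055 m and z of can in the frame of board between 0.008 and 0.018 m and angle between can's own z axis and vertical below 0.1 rad and linear speed of can below 0.03 m/s) or (horizontal distance between can and cup above 0.095 m and distance of can from where it was at the start of the episode below 0.015 m and angle between can's own z axis and vertical below 0.1 rad)) and ((x of aerosol in the frame of board between -0.095 and 0.095 m and y of aerosol in the frame of board between -0.055 and 0.055 m and z of aerosol in the frame of board between 0.008 and 0.018 m and angle between aerosol's own z axis and vertical below 0.1 rad and linear speed of aerosol below 0.03 m/s) or (horizontal distance between aerosol and cup above 0.095 m and distance of aerosol from where it was at the start of the episode below 0.015 m and angle between aerosol's own z axis and vertical below 0.1 rad)) and distance of cup from where it was at the start of the episode below 0.02 m), for 0.2 s.
2. the cup sits upright in the socket of the stand, let go (horizontal distance between cup and stand below 0.006 m and z of cup in the frame of stand between 0.009 and 0.024 m and angle between cup's own z axis and vertical below 0.1 rad and linear speed of cup below 0.03 m/s and contact force between the fingers and cup below 0.2 N), for 0.2 s.
At the end, for the whole second after the job is handed in: Cup let go in the socket, within 6 mm of its axis, upright within 0.1 rad, its foot 9 to 24 mm above the stand's underside; all three containers upright (0.1 rad), at rest, released, within 15 mm of where each stood at the start; wax tin within 15 mm of its start (all of step 2 and distance of each of bottle, can, aerosol, wax_tin from where it was at the start of the episode below 0.015 m and angle between each of bottle, can, aerosol's own z axis and vertical below 0.1 rad and linear speed of each of bottle, can, aerosol below 0.03 m/s and contact force between the fingers and bottle below 0.2 N and contact force between the fingers and can below 0.2 N and contact force between the fingers and aerosol below 0.2 N); the robot touches nothing.
It fails at once if the cup was pressed hard into the socket (more than 35 N) (contact force between cup and stand above 35 N).
It fails at once if the third container was taken out as well (distance of each of bottle, can, aerosol from where it was at the start of the episode above 0.03 m).
It fails at once if the wax tin was pushed or taken away (distance of wax_tin from where it was at the start of the episode above 0.02 m).
It fails at once if a container or the cup was tipped over (angle between any of bottle, can, aerosol, cup's own z axis and vertical above 0.8 rad).
It also fails if it takes over 128 s, if anything falls off the work surface, if the arm or the gripper's body presses on something with over 40 N, if the wrist force passes 120 N, or if a joint passes its speed limit or range.

## Working session

There is one attempt and no reset: what is moved stays moved. The work goes in short steps, Python scripts to look and compute and a tool call to move; the robot and the scene stay as the last step left them, time stands still between calls to the robot, and variables do not carry over. Pictures are saved under pics/ and viewed, at most 14 in all, crops included, and the job is handed in when it is done.

Besides the shell and the picture viewer there is one more tool, called as name(argument=value, ...), one argument or row to a line, values as JSON. jog_arm: Moves the arm, as the interface text tells. Its arguments: {"type":"object","properties":{"deltas":{"type":"string"},"gripper":{"type":"number"},"squeeze":{"type":"number"}},"required":["deltas"]}

```bash
mkdir -p pics; python3 - <<'E'
from plant import get_state,cams
import cv2,json,numpy as np
for n in("side","top"):
    r=cams.read_camera(n);cv2.imwrite(f"pics/{n}0.png",r["color"])
    print(n,{k:np.round(np.array(v).ravel(),4).tolist() for k,v in r.items() if k!="color"})
s=get_state();print(s)
E
```

```text
side {'vfov': [55.4892], 'cx': [255.0713], 'cy': [191.6269], 'rvec': [0.5409, 2.7914, -0.9648], 'tvec': [0.5037, -0.122, 1.1357]}
top {'vfov': [53.0155], 'cx': [253.9406], 'cy': [189.5095], 'rvec': [2.1677, -2.1313, 0.0842], 'tvec': [0.0166, 0.526, 0.8499]}
{'time': 0.1, 'qpos': array([ 1.19498878e+00,  2.87097515e-01,  1.57802853e+00,  7.30034694e-06,
        1.27859147e+00, -1.49987804e-01]), 'dq': array([-0.00064425, -0.00349664, -0.00222821, -0.000469  ,  0.00374832,
        0.000544  ]), 'joint_efforts': array([ 7.03649380e-05, -4.07293940e+01, -2.93699473e+01, -1.61571252e-04,
        3.39883991e-03, -8.65957759e-07]), 'eef_pos': array([0.15089348, 0.65735368, 0.24907295]), 'tcp_rot': array([ 1.12671099e-01,  9.93631770e-01, -1.02501769e-03, -2.79478267e-04]), 'contact_force': array([ 0.10776035, -0.55388708,  0.48904883]), 'wrist_torque': array([-0.01335135, -0.01304646, -0.02312155]), 'finger_force': 0.0, 'opening': 1.003152398353946}
```

View pics/side0.png

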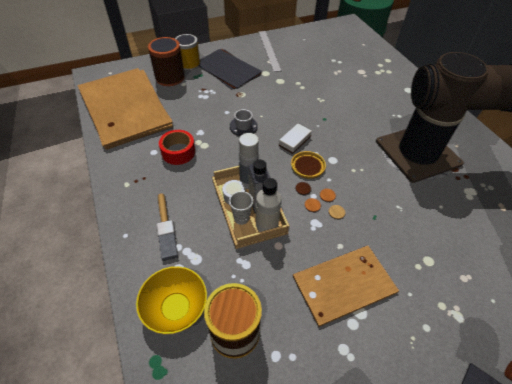

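View pics/top0.png

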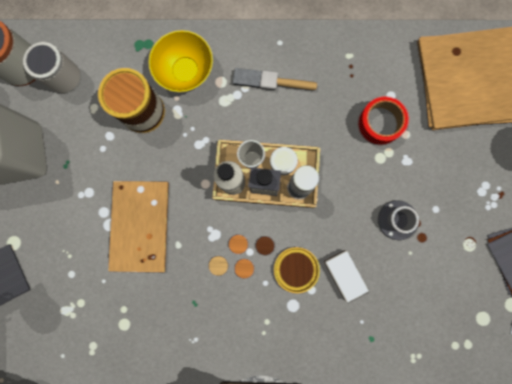

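The side view shows the tray near (250,205), with bottle (268,205), can (260,180), aerosol (248,160) and an open cup at (240,207). In the top view, the bottle is at (228,175), can at (264,180), aerosol at (305,180), open cup at (250,153), wax tin at (284,160), board at (139,227) and stand at (402,220). Next I'll zoom in to get accurate pixels.

```bash
cat >h.py <<'E'
import numpy as np,cv2
from plant import get_state,cams
def cal(r):
    h=r["color"].shape[0];f=h/2/np.tan(np.radians(float(r["vfov"]))/2)
    K=np.array([[f,0,r["cx"]],[0,f,r["cy"]],[0,0,1.]]);return K,cv2.Rodrigues(np.array(r["rvec"],float).reshape(3,1))[0],np.array(r["tvec"],float).ravel()
def onz(r,px,z):
    K,R,t=cal(r);d=R.T@np.linalg.solve(K,[px[0],px[1],1.]);c=-R.T@t
    return c+d*(z-c[2])/d[2]
def proj(r,P):
    K,R,t=cal(r);return cv2.projectPoints(np.array(P,float).reshape(-1,1,3),cv2.Rodrigues(R)[0],t,K,None)[0].reshape(-1,2)
def crop(r,u,v,w,h,name,s=5):
    cv2.imwrite(name,cv2.resize(r["color"][v:v+h,u:u+w],None,fx=s,fy=s,interpolation=cv2.INTER_CUBIC))
E
python3 - <<'E'
from h import *
r=cams.read_camera("top");crop(r,200,125,140,100,"pics/t1.png")
a=r["color"][165:290,95:185];b=r["color"][180:260,360:440]
c=np.zeros((500,680,3),np.uint8);A=cv2.resize(a,None,fx=4,fy=4,interpolation=2);B=cv2.resize(b,None,fx=4,fy=4,interpolation=2)
c[:500,:360]=A;c[:320,360:680]=B;cv2.imwrite("pics/t2.png",c)
for p,z in(((139,227),.012),((267,173),.0),((400,220),.05)):print(onz(r,p,z))
K,R,t=cal(r);print(-R.T@t)
E
```

```text
[0.43576784 0.29183787 0.012     ]
[ 0.56869551 -0.00376945  0.        ]
[ 0.46119735 -0.29568607  0.05      ]
[ 0.42920976 -0.00335259  0.90277078]
```

View pics/t1.png

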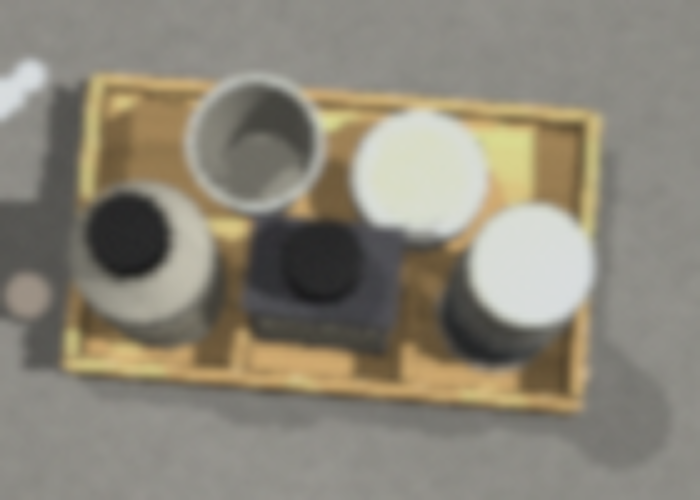

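View pics/t2.png

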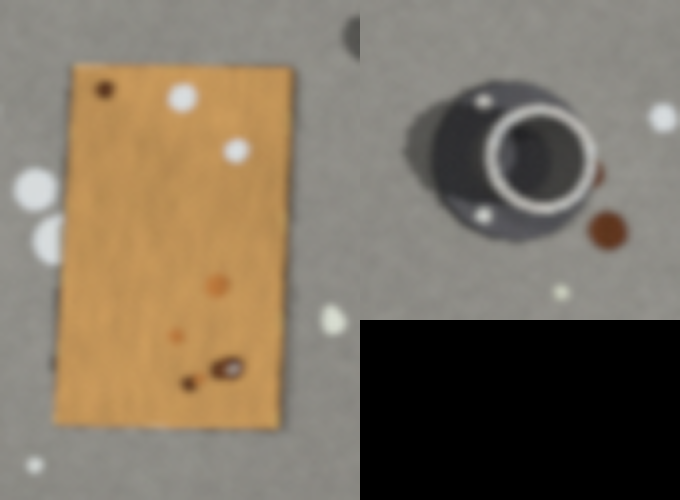

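The first crop shows the bottle cap centre at (128,234), can cap (322,261), aerosol cap (531,264) and cup rim (256,143). The tray outline is (93,75), (602,112), (582,410), (66,372). The second crop shows the board corners and the stand mouth ring at (541,158).

```bash
python3 - <<'E'
from h import *
r=cams.read_camera("top")
f=lambda p,s,o:((p[0]+.5)/s-.5+o[0],(p[1]+.5)/s-.5+o[1])
T=lambda p,z:np.round(onz(r,f(p,5,(200,125)),z),4)
print("bottle",T((128,234),.178));print("can",T((322,261),.162));print("aero",T((531,264),.172))
print("cup",T((256,143),.084),"size",T((184,143),.084)-T((326,143),.084));print("tin",T((420,172),.044))
c=[T((93,75),.03),T((602,112),.03),T((582,410),.04),T((66,372),.04)];print("tray",*c,np.mean(c,0))
print("lens",[np.linalg.norm(c[i]-c[i-1]) for i in range(4)])
B=[np.round(onz(r,f(p,4,(95,165)),.012),4) for p in((75,65),(295,68),(280,430),(53,425))];print("board",*B,np.mean(B,0),[np.linalg.norm(B[i]-B[i-1]) for i in range(4)])
print("stand",onz(r,f((181,158),4,(360,180)),.05),"foot",onz(r,f((153,160),4,(360,180)),.008))
crop(cams.read_camera("side"),200,95,110,155,"pics/s1.png",4) if 0 else None
S=cams.read_camera("side");crop(S,200,90,110,160,"pics/s1.png",3.7)
E
```

```text
bottle [0.5432 0.0761 0.178 ]
can [0.5361 0.002  0.162 ]
aero [ 0.5347 -0.0779  0.172 ]
cup [0.5985 0.032  0.084 ] size [-0.0007  0.0615  0.    ]
tin [ 0.5944 -0.0408  0.044 ]
tray [0.6409 0.1107 0.03  ] [ 0.6261 -0.1246  0.03  ] [ 0.4882 -0.1143  0.04  ] [0.5015 0.1176 0.04  ] [ 0.564175 -0.00265   0.035   ]
lens [np.float64(0.13992844600008972), np.float64(0.23576498891905048), np.float64(0.13864523071494378), np.float64(0.2322810797288492)]
board [0.543  0.3586 0.012 ] [0.5431 0.2276 0.012 ] [0.334  0.2272 0.012 ] [0.334 0.359 0.012] [0.438525 0.2931   0.012   ] [np.float64(0.2090003827747691), np.float64(0.13100003816793335), np.float64(0.2091003825917112), np.float64(0.13179999999999997)]
stand [ 0.463291   -0.30625919  0.05      ] foot [ 0.46354575 -0.30528536  0.008     ]
```

View pics/s1.png

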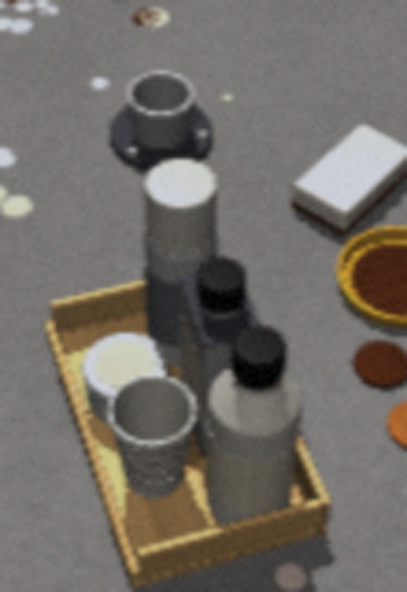

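The open cup sits beside the bottle (left bay) and the can (middle bay), so the aerosol stays. The sizes agree with the given ones: tray 140x234, board 209x131, and the tray yaw is about -0.06. I'll move over the bottle now.

jog_arm(
  deltas="0.65 -0.97 0 0 0 0.08;0.65 -0.97 0 0 0 0.08;0.65 -0.97 0 0 0 0.08;0.65 -0.97 0 0 0 0.08;0.65 -0.97 0 0 0 0.08;0.65 -0.97 0 0 0 0.08;0.65 -0.97 0 0 0 0.08;0.65 -0.97 0 0 0 0.08;0.65 -0.97 0 0 0 0.08;0.65 -0.97 0 0 0 0.08;0.65 -0.97 0 0 0 0.08;0.65 -0.97 0 0 0 0.08;0.65 -0.97 0 0 0 0.08;0.65 -0.97 0 0 0 0.08;0.65 -0.97 0 0 0 0.08;0.65 -0.97 0 0 0 0.08;0.65 -0.97 0 0 0 0.08;0.65 -0.97 0 0 0 0.08;0.65 -0.97 0 0 0 0.08;0.65 -0.97 0 0 0 0.08",
  gripper=0.6,
  squeeze=40,
)

```text
time: 2.75
eef_pos: [0.4114, 0.2692, 0.2503]
tcp_rot: [0.033, 0.999, -0.0, 0.0]
contact_force: [-0.5, 1.2, -0.3]
opening: 0.599
finger_force: 0.0
```

jog_arm(
  deltas="0.65 -0.97 0 0 0 0;0.65 -0.97 0 0 0 0;0.65 -0.97 0 0 0 0;0.65 -0.97 0 0 0 0;0.65 -0.97 0 0 0 0;0.65 -0.97 0 0 0 0;0.65 -0.97 0 0 0 0;0.65 -0.97 0 0 0 0;0.65 -0.97 0 0 0 0;0.65 -0.97 0 0 0 0;0 0 0 0 0 0;0 0 0 0 0 0;0 0 0 0 0 0",
)

```text
time: 4.38
eef_pos: [0.5408, 0.0764, 0.2503]
tcp_rot: [0.033, 0.999, 0.0, -0.0]
contact_force: [0.2, -0.6, -0.7]
opening: 0.601
finger_force: 0.0
```

jog_arm(
  deltas="0.1 0 -0.8 0 0 0;0 0 -0.8 0 0 0;0 0 -0.8 0 0 0;0 0 -0.7 0 0 0;0 0 -0.5 0 0 0;0 0 -0.5 0 0 0;0 0 0 0 0 0;0 0 0 0 0 0",
)

```text
time: 5.38
eef_pos: [0.5435, 0.0758, 0.1688]
tcp_rot: [0.033, 0.999, -0.0, 0.0]
contact_force: [0.1, 0.5, 0.5]
opening: 0.597
finger_force: 0.0
```

jog_arm(
  deltas="0 0 0 0 0 0;0 0 0 0 0 0;0 0 0 0 0 0;0 0 0 0 0 0;0 0 0 0 0 0;0 0 0 0 0 0",
  gripper=0,
)

```text
time: 6.12
eef_pos: [0.5438, 0.0759, 0.1692]
tcp_rot: [0.033, 0.999, 0.0, 0.001]
contact_force: [1.6, -0.3, 5.4]
opening: 0.365
finger_force: 40.0
```

jog_arm(
  deltas="0 0 0.3 0 0 0;0 0 0.5 0 0 0;0 0 0.6 0 0 0;0 0 0.6 0 0 0;0 0 0.6 0 0 0;0 0 0.6 0 0 0;0 0 0.6 0 0 0;0 0 0 0 0 0",
)

```text
time: 7.12
eef_pos: [0.5438, 0.0758, 0.246]
tcp_rot: [0.033, 0.999, -0.0, 0.002]
contact_force: [-0.1, -0.4, -4.0]
opening: 0.36
finger_force: 39.8
```

jog_arm(
  deltas="-0.1 0.3 0 0 0 0;-0.15 0.6 0 0 0 0;-0.2 0.8 0 0 0 0;-0.25 0.9 0 0 0 0;-0.25 0.9 0 0 0 0;-0.25 0.9 0 0 0 0;-0.25 0.9 0 0 0 0;-0.25 0.9 0 0 0 0;-0.25 0.9 0 0 0 0;-0.25 0.9 0 0 0 0;-0.25 0.9 0 0 0 0;-0.25 0.8 0 0 0 0;-0.15 0.6 0 0 0 0;-0.1 0.3 0 0 0 0;0 0 0 0 0 0;0 0 0 0 0 0",
)

```text
time: 9.12
eef_pos: [0.4843, 0.2875, 0.2443]
tcp_rot: [0.033, 0.999, -0.0, 0.0]
contact_force: [-0.3, 0.6, -3.1]
opening: 0.359
finger_force: 39.9
```

jog_arm(
  deltas="0 0 -0.4 0 0 0;0 0 -0.6 0 0 0;0 0 -0.6 0 0 0;0 0 -0.6 0 0 0;0 0 -0.5 0 0 0;0 0 -0.3 0 0 0;0 0 -0.2 0 0 0;0 0 -0.15 0 0 0;0 0 -0.15 0 0 0;0 0 0 0 0 0;0 0 0 0 0 0",
)

```text
time: 10.5
eef_pos: [0.4847, 0.2881, 0.1752]
tcp_rot: [0.033, 0.999, 0.0, 0.001]
contact_force: [0.3, -0.0, 0.5]
opening: 0.363
finger_force: 40.1
```

jog_arm(
  deltas="0 0 0 0 0 0;0 0 0 0 0 0;0 0 0 0 0 0;0 0 0.4 0 0 0;0 0 0.6 0 0 0;0 0 0.7 0 0 0;0 0 0.7 0 0 0;0 0 0.8 0 0 0;0 0 0.8 0 0 0;0 0 0 0 0 0",
  gripper=0.6,
)

```text
time: 11.75
eef_pos: [0.485, 0.2882, 0.2567]
tcp_rot: [0.033, 0.999, 0.001, 0.002]
contact_force: [-1.3, -0.1, -0.2]
opening: 0.599
finger_force: 0.0
```

jog_arm(
  deltas="0.17 -0.96 0 0 0 0;0.17 -0.96 0 0 0 0;0.17 -0.96 0 0 0 0;0.17 -0.96 0 0 0 0;0.17 -0.96 0 0 0 0;0.17 -0.96 0 0 0 0;0.17 -0.96 0 0 0 0;0.17 -0.96 0 0 0 0;0.17 -0.96 0 0 0 0;0.17 -0.96 0 0 0 0;0.17 -0.96 0 0 0 0;0.17 -0.96 0 0 0 0;0.17 -0.96 0 0 0 0;0.17 -0.96 0 0 0 0;0.17 -0.96 0 0 0 0;0 0 0 0 0 0;0 0 0 0 0 0",
)

```text
time: 13.88
eef_pos: [0.535, -0.0, 0.2542]
tcp_rot: [0.033, 0.999, 0.0, -0.0]
contact_force: [-0.5, 0.4, 0.5]
opening: 0.601
finger_force: 0.0
```

jog_arm(
  deltas="0.08 0.05 -0.8 0 0 0;0 0 -0.8 0 0 0;0 0 -0.8 0 0 0;0 0 -0.8 0 0 0;0 0 -0.7 0 0 0;0 0 -0.6 0 0 0;0 0 -0.4 0 0 0;0 0 0 0 0 0;0 0 0 0 0 0",
)

```text
time: 15.0
eef_pos: [0.5371, 0.0008, 0.1569]
tcp_rot: [0.033, 0.999, -0.0, 0.001]
contact_force: [0.5, 0.3, 0.3]
opening: 0.601
finger_force: 0.0
```

jog_arm(
  deltas="0 0 0 0 0 0;0 0 0 0 0 0;0 0 0 0 0 0;0 0 0 0 0 0;0 0 0 0 0 0;0 0 0 0 0 0",
  gripper=0,
)

```text
time: 15.75
eef_pos: [0.5374, 0.0007, 0.1573]
tcp_rot: [0.033, 0.999, -0.0, 0.001]
contact_force: [0.9, -1.0, 5.2]
opening: 0.36
finger_force: 40.2
```

jog_arm(
  deltas="0 0 0.3 0 0 0;0 0 0.5 0 0 0;0 0 0.6 0 0 0;0 0 0.6 0 0 0;0 0 0.6 0 0 0;0 0 0.6 0 0 0;0 0 0.6 0 0 0;0 0 0.6 0 0 0;0 0 0.3 0 0 0;0 0 0 0 0 0",
)

```text
time: 17.0
eef_pos: [0.5369, 0.0008, 0.2509]
tcp_rot: [0.033, 0.999, -0.0, 0.001]
contact_force: [0.6, -0.0, -3.3]
opening: 0.357
finger_force: 39.8
```

jog_arm(
  deltas="-0.2 0.3 0 0 0 0;-0.4 0.6 0 0 0 0;-0.6 0.8 0 0 0 0;-0.6 0.9 0 0 0 0;-0.6 0.9 0 0 0 0;-0.6 0.9 0 0 0 0;-0.6 0.9 0 0 0 0;-0.6 0.9 0 0 0 0;-0.6 0.9 0 0 0 0;-0.6 0.9 0 0 0 0;-0.6 0.9 0 0 0 0;-0.6 0.9 0 0 0 0;-0.4 0.9 0 0 0 0;-0.3 0.9 0 0 0 0;-0.2 0.9 0 0 0 0;-0.1 0.8 0 0 0 0;0 0.6 0 0 0 0;0 0.4 0 0 0 0;0 0 0 0 0 0;0 0 0 0 0 0",
)

```text
time: 19.5
eef_pos: [0.3848, 0.2866, 0.2502]
tcp_rot: [0.033, 0.999, -0.0, -0.0]
contact_force: [-0.0, 0.1, -2.0]
opening: 0.358
finger_force: 39.9
```

jog_arm(
  deltas="0 0 -0.4 0 0 0;0 0 -0.7 0 0 0;0 0 -0.7 0 0 0;0 0 -0.7 0 0 0;0 0 -0.6 0 0 0;0 0 -0.5 0 0 0;0 0 -0.3 0 0 0;0 0 -0.2 0 0 0;0 0 -0.15 0 0 0;0 0 0 0 0 0;0 0 0 0 0 0",
)

```text
time: 20.88
eef_pos: [0.3849, 0.2869, 0.1657]
tcp_rot: [0.033, 0.999, 0.0, 0.0]
contact_force: [-0.6, -0.2, -2.3]
opening: 0.359
finger_force: 39.9
```

jog_arm(
  deltas="0 0 -0.07 0 0 0;0 0 -0.06 0 0 0;0 0 0 0 0 0",
)

```text
time: 21.25
eef_pos: [0.385, 0.287, 0.1633]
tcp_rot: [0.033, 0.999, 0.0, 0.0]
contact_force: [-0.5, 0.2, 2.0]
opening: 0.36
finger_force: 40.2
```

jog_arm(
  deltas="0 0 0 0 0 0;0 0 0 0 0 0;0 0 0 0 0 0;0 0 0.4 0 0 0;0 0 0.6 0 0 0;0 0 0.7 0 0 0;0 0 0.7 0 0 0;0 0 0.8 0 0 0;0 0 0.8 0 0 0;0 0 0.4 0 0 0;0 0 0 0 0 0",
  gripper=0.6,
)

```text
time: 22.62
eef_pos: [0.385, 0.287, 0.2515]
tcp_rot: [0.033, 0.999, 0.0, 0.001]
contact_force: [-0.2, -0.3, -0.5]
opening: 0.602
finger_force: 0.0
```

```bash
python3 - <<'E'
from h import *
r=cams.read_camera("top");s=cams.read_camera("side")
c=r["color"][125:290,95:345];cv2.imwrite("pics/t3.png",cv2.resize(c,None,fx=3.2,fy=3.2,interpolation=2))
crop(s,190,90,220,240,"pics/s3.png",2.5)
E
```

```text
(no output)
```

View pics/t3.png

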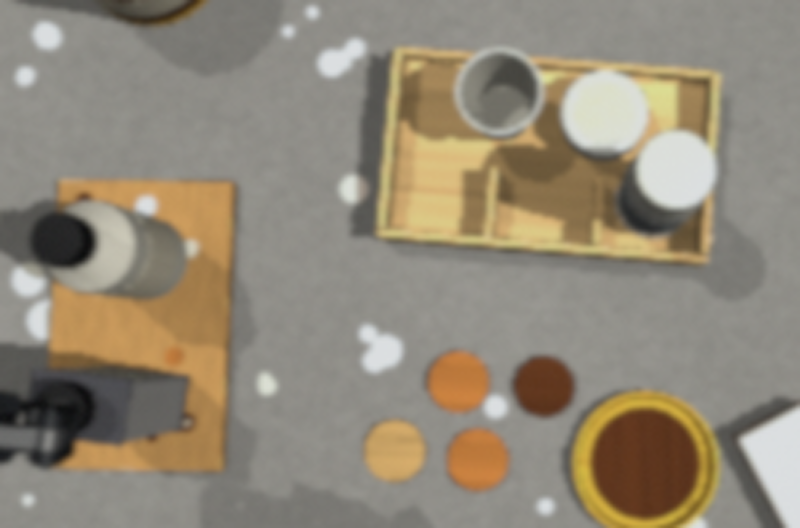

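View pics/s3.png

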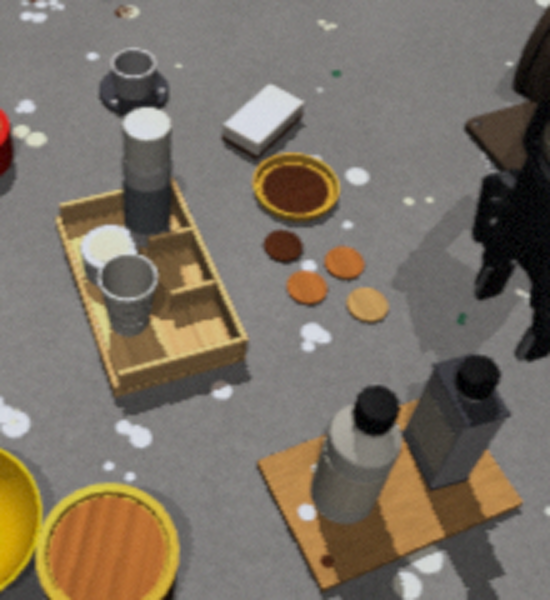

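The bottle (65,240) and can (65,410) stand upright on the board. The cup (499,91), tin and aerosol haven't moved. Next is the cup.

jog_arm(
  deltas="0.71 -0.85 0 0 0 0;0.71 -0.85 0 0 0 0;0.71 -0.85 0 0 0 0;0.71 -0.85 0 0 0 0;0.71 -0.85 0 0 0 0;0.71 -0.85 0 0 0 0;0.71 -0.85 0 0 0 0;0.71 -0.85 0 0 0 0;0.71 -0.85 0 0 0 0;0.71 -0.85 0 0 0 0;0.71 -0.85 0 0 0 0;0.71 -0.85 0 0 0 0;0.71 -0.85 0 0 0 0;0.71 -0.85 0 0 0 0;0.65 -0.85 0 0 0 0;0 0 -0.8 0 0 0;0 0 -0.8 0 0 0;0 0 -0.8 0 0 0;0 0 0 0 0 0;0 0 0 0 0 0",
  gripper=1,
  squeeze=20,
)

```text
time: 25.22
eef_pos: [0.5965, 0.0322, 0.2029]
tcp_rot: [0.033, 0.999, -0.0, 0.0]
contact_force: [0.6, 0.5, 0.7]
opening: 1.0
finger_force: 0.0
```

jog_arm(
  deltas="0 0 -0.8 0 0 0;0 0 -0.8 0 0 0;0 0 -0.8 0 0 0;0 0 -0.8 0 0 0;0 0 0 0 0 0;0 0 0 0 0 0",
)

```text
time: 25.98
eef_pos: [0.5968, 0.0318, 0.1389]
tcp_rot: [0.033, 0.999, -0.0, 0.0]
contact_force: [0.1, -0.2, 0.2]
opening: 0.997
finger_force: 0.0
```

jog_arm(
  deltas="0 0.02 -0.7 0 0 0;0 0 -0.7 0 0 0;0 0 -0.7 0 0 0;0 0 -0.6 0 0 0;0 0 -0.4 0 0 0;0 0 -0.35 0 0 0;0 0 0 0 0 0;0 0 0 0 0 0",
)

```text
time: 26.98
eef_pos: [0.5969, 0.0322, 0.0702]
tcp_rot: [0.033, 0.999, -0.0, 0.0]
contact_force: [-0.1, -0.2, -0.3]
opening: 0.999
finger_force: 0.0
```

jog_arm(
  deltas="0 0 0 0 0 0;0 0 0 0 0 0;0 0 0 0 0 0;0 0 0 0 0 0;0 0 0 0 0 0;0 0 0 0 0 0",
  gripper=0,
)

```text
time: 27.72
eef_pos: [0.5971, 0.0321, 0.0706]
tcp_rot: [0.033, 0.999, -0.0, 0.001]
contact_force: [0.1, 0.1, 6.3]
opening: 0.671
finger_force: 21.5
```

jog_arm(
  deltas="0 0 0.2 0 0 0;0 0 0.4 0 0 0;0 0 0.6 0 0 0;0 0 0.8 0 0 0;0 0 0.8 0 0 0;0 0 0.8 0 0 0;0 0 0.8 0 0 0;0 0 0.8 0 0 0;0 0 0.8 0 0 0;0 0 0.8 0 0 0;0 0 0.8 0 0 0;0 0 0.8 0 0 0;0 0 0.8 0 0 0;0 0 0.6 0 0 0;0 0 0.2 0 0 0;0 0 0 0 0 0",
)

```text
time: 29.72
eef_pos: [0.5965, 0.0323, 0.2697]
tcp_rot: [0.033, 0.999, -0.0, -0.0]
contact_force: [0.2, -0.0, -0.3]
opening: 0.674
finger_force: 21.5
```

jog_arm(
  deltas="-0.2 -0.4 0 0 0 0;-0.3 -0.7 0 0 0 0;-0.36 -0.9 0 0 0 0;-0.36 -0.9 0 0 0 0;-0.36 -0.9 0 0 0 0;-0.36 -0.9 0 0 0 0;-0.36 -0.9 0 0 0 0;-0.36 -0.9 0 0 0 0;-0.36 -0.9 0 0 0 0;-0.36 -0.9 0 0 0 0;-0.36 -0.9 0 0 0 0;-0.36 -0.9 0 0 0 0;-0.36 -0.9 0 0 0 0;-0.36 -0.9 0 0 0 0;-0.36 -0.9 0 0 0 0;-0.36 -0.9 0 0 0 0;-0.36 -0.9 0 0 0 0;-0.36 -0.9 0 0 0 0;-0.25 -0.8 0 0 0 0;-0.15 -0.6 0 0 0 0",
)

```text
time: 32.22
eef_pos: [0.463, -0.3068, 0.2697]
tcp_rot: [0.033, 0.999, 0.0, 0.0]
contact_force: [0.5, -0.4, -0.0]
opening: 0.671
finger_force: 21.5
```

jog_arm(
  deltas="0 0 -0.6 0 0 0;0 0 -0.8 0 0 0;0 0 -0.8 0 0 0;0 0 -0.8 0 0 0;0 0 -0.8 0 0 0;0 0 -0.6 0 0 0;0 0 -0.5 0 0 0;0 0 -0.3 0 0 0;0 0 0 0 0 0;0 0 0 0 0 0",
)

```text
time: 33.48
eef_pos: [0.4636, -0.306, 0.1663]
tcp_rot: [0.033, 0.999, -0.0, 0.0]
contact_force: [-0.4, -0.6, -1.0]
opening: 0.673
finger_force: 21.5
```

```bash
python3 - <<'E'
from h import *
s=get_state();print(s["eef_pos"])
r=cams.read_camera("top");S=cams.read_camera("side")
a=cv2.resize(r["color"][175:265,350:450],None,fx=4,fy=4,interpolation=2)
b=cv2.resize(S["color"][65:165,190:290],None,fx=4,fy=4,interpolation=2)
c=np.zeros((400,800,3),np.uint8);c[:360,:400]=a;c[:,400:]=b;cv2.imwrite("pics/c1.png",c)
E
```

```text
[ 0.46358141 -0.30603901  0.16634271]
```

View pics/c1.png

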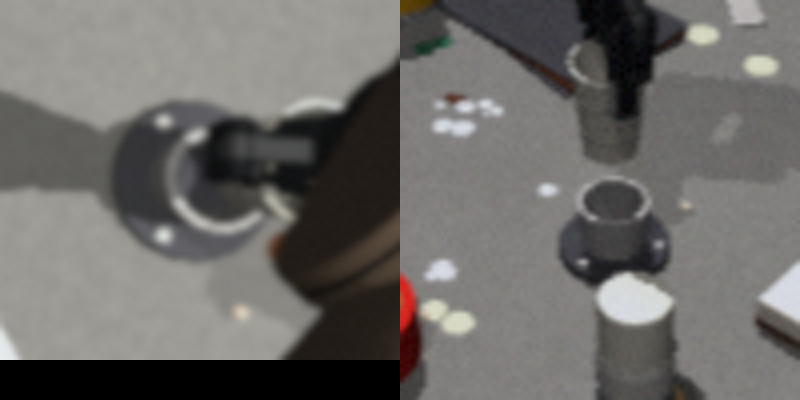

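The cup hangs straight in the right panel, foot about x 580–641 with its bottom at 163. The stand mouth ring is centred at about (614,204). I'll compare these with projections.

```bash
python3 - <<'E'
from h import *
S=cams.read_camera("side")
g=lambda q:(q-[190,65]+.5)*4-.5+[400,0]
th=np.linspace(0,6.283,73)
def ring(x,y,z,R):
    q=g(proj(S,np.c_[x+R*np.cos(th),y+R*np.sin(th),0*th+z]));return q.min(0).round(1),q.max(0).round(1)
print("mouth outer",ring(.4633,-.3063,.05,.030))
print("foot",ring(.4633,-.3063,.008,.046))
for x,y in((.4636,-.306),(.4666,-.306),(.4636,-.303)):print("cupfoot",ring(x,y,.102,.021),"rim",ring(x,y,.180,.029))
E
```

```text
mouth outer (array([573.1, 177.5]), array([648.8, 227.1]))
foot (array([555.2, 205.3]), array([668.1, 281.1]))
cupfoot (array([582.4, 131.8]), array([637.3, 166.5])) rim (array([568.1,  37.8]), array([648.4,  85.6]))
cupfoot (array([578.7, 132.6]), array([633.7, 167.4])) rim (array([564.2,  38.7]), array([644.6,  86.5]))
cupfoot (array([583.7, 134. ]), array([638.7, 168.9])) rim (array([569.6,  40. ]), array([650.,  88.]))
```

jog_arm(
  deltas="-0.06 0 -0.5 0 0 0;0 0 -0.7 0 0 0;0 0 -0.7 0 0 0;0 0 -0.5 0 0 0;0 0 0 0 0 0",
)

```text
time: 34.25
eef_pos: [0.4614, -0.3051, 0.1161]
tcp_rot: [0.033, 0.999, 0.001, -0.001]
contact_force: [-0.3, 0.4, -0.6]
opening: 0.674
finger_force: 21.5
```

jog_arm(
  deltas="0 0 -0.2 0 0 0;0 0 -0.2 0 0 0;0 0 -0.2 0 0 0;0 0 -0.2 0 0 0;0 0 0 0 0 0",
)

```text
time: 34.88
eef_pos: [0.4618, -0.3056, 0.1013]
tcp_rot: [0.033, 0.999, 0.0, -0.0]
contact_force: [-0.1, -0.9, -0.3]
opening: 0.675
finger_force: 21.5
```

No contact yet and the foot is inside the mouth, so I'll keep lowering gently.

jog_arm(
  deltas="0 0 -0.15 0 0 0;0 0 -0.15 0 0 0;0 0 -0.15 0 0 0;0 0 -0.15 0 0 0;0 0 0 0 0 0;0 0 0 0 0 0",
)

```text
time: 35.62
eef_pos: [0.4621, -0.3057, 0.0897]
tcp_rot: [0.033, 0.999, 0.0, 0.0]
contact_force: [0.1, -0.4, -0.3]
opening: 0.672
finger_force: 21.5
```

jog_arm(
  deltas="0 0 -0.1 0 0 0;0 0 -0.1 0 0 0;0 0 0 0 0 0;0 0 0 0 0 0",
)

```text
time: 36.12
eef_pos: [0.4621, -0.3059, 0.0857]
tcp_rot: [0.033, 0.999, -0.0, 0.0]
contact_force: [0.3, -0.4, -0.6]
opening: 0.676
finger_force: 21.6
```

jog_arm(
  deltas="0 0 -0.1 0 0 0;0 0 0 0 0 0;0 0 0 0 0 0",
)

```text
time: 36.5
eef_pos: [0.4621, -0.306, 0.0838]
tcp_rot: [0.033, 0.999, -0.0, 0.0]
contact_force: [-1.0, -3.1, -0.4]
opening: 0.675
finger_force: 21.6
```

jog_arm(
  deltas="0 0 -0.06 0 0 0;0 0 0 0 0 0;0 0 0 0 0 0",
)

```text
time: 36.88
eef_pos: [0.4622, -0.3061, 0.0828]
tcp_rot: [0.033, 0.999, -0.0, 0.0]
contact_force: [-0.8, -2.6, 1.0]
opening: 0.676
finger_force: 21.7
```

jog_arm(
  deltas="-0.01 -0.03 0 0 0 0;0 0 -0.05 0 0 0;0 0 0 0 0 0;0 0 0 0 0 0",
)

```text
time: 37.38
eef_pos: [0.4618, -0.3063, 0.0814]
tcp_rot: [0.033, 0.999, 0.0, -0.0]
contact_force: [-1.0, -2.1, 0.4]
opening: 0.672
finger_force: 21.6
```

jog_arm(
  deltas="0 0 0 0 0 0;0 0 0 0 0 0;0 0 0 0 0 0;0 0 0 0 0 0;0 0 0.3 0 0 0;0 0 0.5 0 0 0;0 0 0.7 0 0 0;0 0 0.8 0 0 0;0 0 0.8 0 0 0;0 0 0.8 0 0 0;0 0 0.8 0 0 0;0 0 0.8 0 0 0;0 0 0.8 0 0 0;0 0 0.8 0 0 0;0 0 0.8 0 0 0;0 0 0.8 0 0 0;0 0 0 0 0 0",
  gripper=1,
)

```text
time: 39.5
eef_pos: [0.4625, -0.307, 0.2576]
tcp_rot: [0.033, 0.999, -0.001, 0.001]
contact_force: [-0.2, -0.3, -0.1]
opening: 0.997
finger_force: 0.0
```

```bash
python3 - <<'E'
from h import *
print(get_state()["eef_pos"])
r=cams.read_camera("top");S=cams.read_camera("side")
a=cv2.resize(r["color"][175:265,350:450],None,fx=4,fy=4,interpolation=2)
b=cv2.resize(S["color"][65:165,190:290],None,fx=4,fy=4,interpolation=2)
c=np.zeros((400,800,3),np.uint8);c[:360,:400]=a;c[:,400:]=b;cv2.imwrite("pics/c2.png",c)
E
```

```text
[ 0.46253339 -0.30695226  0.25759314]
```

View pics/c2.png

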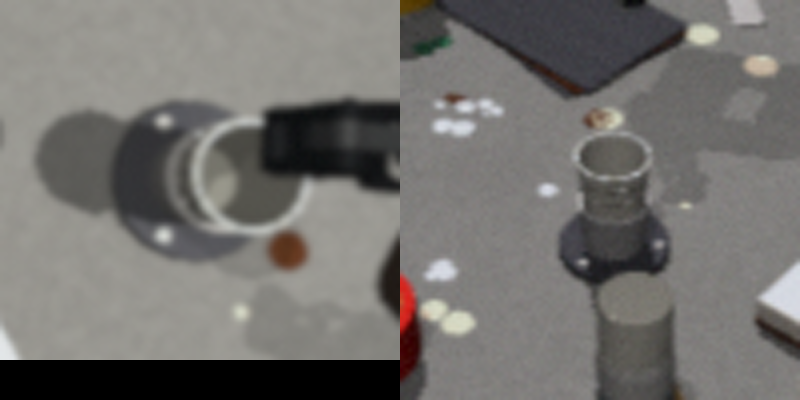

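The cup is seated straight and let go, rim at (612,159) above the sleeve. Now I'll bring the can back first.

jog_arm(
  deltas="0.1 0.99 0 0 0 0;0.1 0.99 0 0 0 0;0.1 0.99 0 0 0 0;0.1 0.99 0 0 0 0;0.1 0.99 0 0 0 0;0.1 0.99 0 0 0 0;0 0.99 0 0 0 0;0 0.99 0 0 0 0;0 0.99 0 0 0 0;0 0.99 0 0 0 0;0 0.99 0 0 0 0;0 0.99 0 0 0 0;0 0.99 0 0 0 0;0 0.99 0 0 0 0;0 0.99 0 0 0 0;0 0.99 0 0 0 0;0 0.99 0 0 0 0;0 0.99 0 0 0 0;0 0.99 0 0 0 0;0 0.99 0 0 0 0",
  gripper=0.6,
  squeeze=40,
)

```text
time: 42.1
eef_pos: [0.4736, 0.0909, 0.2555]
tcp_rot: [0.033, 0.999, -0.0, 0.0]
contact_force: [-0.1, -0.4, 0.3]
opening: 0.6
finger_force: 0.0
```

jog_arm(
  deltas="0 0.99 0 0 0 0;-0.2 0.99 0 0 0 0;-0.4 0.99 0 0 0 0;-0.6 0.99 0 0 0 0;-0.6 0.99 0 0 0 0;-0.6 0.99 0 0 0 0;-0.6 0.99 0 0 0 0;-0.6 0.99 0 0 0 0;-0.5 0.99 0 0 0 0;-0.4 0.99 0 0 0 0;0 0 0 0 0 0;0 0 0 0 0 0",
)

```text
time: 43.6
eef_pos: [0.3838, 0.2876, 0.2555]
tcp_rot: [0.033, 0.999, -0.0, 0.0]
contact_force: [-0.3, -0.1, -0.4]
opening: 0.599
finger_force: 0.0
```

jog_arm(
  deltas="0.06 -0.03 -0.8 0 0 0;0 0 -0.8 0 0 0;0 0 -0.8 0 0 0;0 0 -0.8 0 0 0;0 0 -0.6 0 0 0;0 0 -0.5 0 0 0;0 0 -0.3 0 0 0;0 0 0 0 0 0;0 0 0 0 0 0",
)

```text
time: 44.72
eef_pos: [0.3854, 0.2872, 0.1641]
tcp_rot: [0.033, 0.999, 0.0, 0.0]
contact_force: [0.9, 0.6, -0.7]
opening: 0.597
finger_force: 0.0
```

jog_arm(
  deltas="0 0 0 0 0 0;0 0 0 0 0 0;0 0 0 0 0 0;0 0 0 0 0 0;0 0 0 0 0 0;0 0 0 0 0 0",
  gripper=0,
)

```text
time: 45.48
eef_pos: [0.3857, 0.2872, 0.1643]
tcp_rot: [0.033, 0.999, 0.0, 0.001]
contact_force: [1.3, -0.8, 6.2]
opening: 0.356
finger_force: 40.2
```

jog_arm(
  deltas="0 0 0.3 0 0 0;0 0 0.5 0 0 0;0 0 0.6 0 0 0;0 0 0.6 0 0 0;0 0 0.6 0 0 0;0 0 0.6 0 0 0;0 0 0.6 0 0 0;0 0 0.5 0 0 0;0 0 0.2 0 0 0;0 0 0 0 0 0",
)

```text
time: 46.72
eef_pos: [0.3851, 0.2871, 0.2537]
tcp_rot: [0.033, 0.999, 0.0, 0.0]
contact_force: [0.2, -0.3, -2.6]
opening: 0.356
finger_force: 39.8
```

jog_arm(
  deltas="0 -0.4 0 0 0 0;0 -0.7 0 0 0 0;0.1 -0.8 0 0 0 0;0.2 -0.9 0 0 0 0;0.3 -0.9 0 0 0 0;0.4 -0.9 0 0 0 0;0.6 -0.9 0 0 0 0;0.6 -0.9 0 0 0 0;0.6 -0.9 0 0 0 0;0.6 -0.9 0 0 0 0;0.6 -0.9 0 0 0 0;0.6 -0.9 0 0 0 0;0.6 -0.9 0 0 0 0;0.6 -0.9 0 0 0 0;0.6 -0.9 0 0 0 0;0.6 -0.8 0 0 0 0;0.4 -0.5 0 0 0 0;0.2 -0.3 0 0 0 0;0 0 0 0 0 0;0 0 0 0 0 0",
)

```text
time: 49.22
eef_pos: [0.5368, 0.0015, 0.2534]
tcp_rot: [0.033, 0.999, 0.0, -0.0]
contact_force: [0.2, 0.6, -2.2]
opening: 0.357
finger_force: 39.9
```

jog_arm(
  deltas="0.02 -0.02 -0.4 0 0 0;0 0 -0.7 0 0 0;0 0 -0.7 0 0 0;0 0 -0.7 0 0 0;0 0 -0.7 0 0 0;0 0 -0.6 0 0 0;0 0 -0.4 0 0 0;0 0 -0.25 0 0 0;0 0 -0.15 0 0 0;0 0 0 0 0 0;0 0 0 0 0 0",
)

```text
time: 50.6
eef_pos: [0.5378, 0.0006, 0.162]
tcp_rot: [0.033, 0.999, -0.0, 0.0]
contact_force: [-0.3, -0.4, -2.5]
opening: 0.355
finger_force: 39.9
```

jog_arm(
  deltas="0 0 -0.06 0 0 0;0 0 -0.06 0 0 0;0 0 0 0 0 0",
)

```text
time: 50.98
eef_pos: [0.5374, 0.0007, 0.159]
tcp_rot: [0.033, 0.999, 0.0, -0.0]
contact_force: [-0.0, 0.1, -2.8]
opening: 0.359
finger_force: 39.9
```

jog_arm(
  deltas="0 0 -0.06 0 0 0;0 0 0 0 0 0;0 0 0 0 0 0",
)

```text
time: 51.35
eef_pos: [0.5378, 0.0006, 0.1584]
tcp_rot: [0.033, 0.999, -0.0, 0.0]
contact_force: [-0.2, 0.5, 1.0]
opening: 0.359
finger_force: 40.2
```

jog_arm(
  deltas="0 0 0 0 0 0;0 0 0 0 0 0;0 0 0 0 0 0;0 0 0.4 0 0 0;0 0 0.6 0 0 0;0 0 0.7 0 0 0;0 0 0.8 0 0 0;0 0 0.8 0 0 0;0 0 0.8 0 0 0;0 0 0.8 0 0 0;0 0 0 0 0 0",
  gripper=0.6,
)

```text
time: 52.72
eef_pos: [0.5384, 0.0005, 0.258]
tcp_rot: [0.033, 0.999, -0.0, 0.002]
contact_force: [0.3, -0.7, 0.0]
opening: 0.601
finger_force: 0.0
```

jog_arm(
  deltas="-0.17 0.96 0 0 0 0;-0.17 0.96 0 0 0 0;-0.17 0.96 0 0 0 0;-0.17 0.96 0 0 0 0;-0.17 0.96 0 0 0 0;-0.17 0.96 0 0 0 0;-0.17 0.96 0 0 0 0;-0.17 0.96 0 0 0 0;-0.17 0.96 0 0 0 0;-0.17 0.96 0 0 0 0;-0.17 0.96 0 0 0 0;-0.17 0.96 0 0 0 0;-0.17 0.96 0 0 0 0;-0.17 0.96 0 0 0 0;-0.17 0.96 0 0 0 0;0 0 0 0 0 0;0 0 0 0 0 0",
)

```text
time: 54.85
eef_pos: [0.4865, 0.2886, 0.2558]
tcp_rot: [0.033, 0.999, -0.0, -0.0]
contact_force: [-0.2, -0.7, 1.3]
opening: 0.597
finger_force: 0.0
```

jog_arm(
  deltas="-0.08 -0.02 -0.8 0 0 0;0 0 -0.8 0 0 0;0 0 -0.8 0 0 0;0 0 -0.7 0 0 0;0 0 -0.6 0 0 0;0 0 -0.3 0 0 0;0 0 0 0 0 0;0 0 0 0 0 0",
)

```text
time: 55.85
eef_pos: [0.4853, 0.2884, 0.1766]
tcp_rot: [0.033, 0.999, 0.0, 0.001]
contact_force: [0.4, 0.2, 0.2]
opening: 0.601
finger_force: 0.0
```

jog_arm(
  deltas="0 0 0 0 0 0;0 0 0 0 0 0;0 0 0 0 0 0;0 0 0 0 0 0;0 0 0 0 0 0;0 0 0 0 0 0",
  gripper=0,
)

```text
time: 56.6
eef_pos: [0.4855, 0.2884, 0.1768]
tcp_rot: [0.033, 0.999, 0.0, 0.001]
contact_force: [1.8, -1.3, 5.1]
opening: 0.359
finger_force: 40.2
```

jog_arm(
  deltas="0 0 0.3 0 0 0;0 0 0.5 0 0 0;0 0 0.6 0 0 0;0 0 0.6 0 0 0;0 0 0.6 0 0 0;0 0 0.6 0 0 0;0 0 0.5 0 0 0;0 0 0.2 0 0 0;0 0 0 0 0 0",
)

```text
time: 57.72
eef_pos: [0.485, 0.2883, 0.2542]
tcp_rot: [0.033, 0.999, 0.0, 0.0]
contact_force: [1.1, -0.6, -2.9]
opening: 0.364
finger_force: 39.8
```

jog_arm(
  deltas="0.1 -0.3 0 0 0 0;0.15 -0.6 0 0 0 0;0.2 -0.8 0 0 0 0;0.25 -0.9 0 0 0 0;0.25 -0.9 0 0 0 0;0.25 -0.9 0 0 0 0;0.25 -0.9 0 0 0 0;0.25 -0.9 0 0 0 0;0.25 -0.9 0 0 0 0;0.25 -0.9 0 0 0 0;0.25 -0.9 0 0 0 0;0.25 -0.8 0 0 0 0;0.15 -0.5 0 0 0 0;0.1 -0.3 0 0 0 0;0 0 0 0 0 0;0 0 0 0 0 0",
)

```text
time: 59.72
eef_pos: [0.5438, 0.0787, 0.2539]
tcp_rot: [0.033, 0.999, 0.0, -0.0]
contact_force: [0.0, 0.3, -3.3]
opening: 0.362
finger_force: 39.9
```

jog_arm(
  deltas="0.02 -0.12 -0.4 0 0 0;0 0 -0.6 0 0 0;0 0 -0.7 0 0 0;0 0 -0.7 0 0 0;0 0 -0.6 0 0 0;0 0 -0.4 0 0 0;0 0 -0.3 0 0 0;0 0 -0.2 0 0 0;0 0 -0.1 0 0 0;0 0 0 0 0 0;0 0 0 0 0 0",
)

```text
time: 61.1
eef_pos: [0.5445, 0.0759, 0.1743]
tcp_rot: [0.033, 0.999, 0.0, 0.0]
contact_force: [-0.2, -0.9, -2.3]
opening: 0.359
finger_force: 39.9
```

jog_arm(
  deltas="0 0 -0.05 0 0 0;0 0 -0.05 0 0 0;0 0 0 0 0 0;0 0 0 0 0 0",
)

```text
time: 61.6
eef_pos: [0.5443, 0.0759, 0.1719]
tcp_rot: [0.033, 0.999, 0.0, -0.0]
contact_force: [-0.2, 0.7, -2.7]
opening: 0.358
finger_force: 39.9
```

jog_arm(
  deltas="0 0 -0.06 0 0 0;0 0 0 0 0 0;0 0 0 0 0 0",
)

```text
time: 61.98
eef_pos: [0.5444, 0.0758, 0.1709]
tcp_rot: [0.033, 0.999, -0.0, 0.0]
contact_force: [-0.3, 0.1, -1.1]
opening: 0.362
finger_force: 40.2
```

jog_arm(
  deltas="0 0 0 0 0 0;0 0 0 0 0 0;0 0 0 0 0 0;0 0 0.4 0 0 0;0 0 0.6 0 0 0;0 0 0.7 0 0 0;0 0 0.8 0 0 0;0 0 0.8 0 0 0;0 0 0.8 0 0 0;-0.4 0.8 0.5 0 0 0;-0.4 0.8 0 0 0 0;-0.4 0.8 0 0 0 0;-0.4 0.8 0 0 0 0;-0.4 0.8 0 0 0 0;-0.4 0.8 0 0 0 0;-0.4 0.8 0 0 0 0;-0.4 0.8 0 0 0 0;-0.4 0.8 0 0 0 0;0 0 0 0 0 0;0 0 0 0 0 0",
  gripper=0.6,
)

```text
time: 64.47
eef_pos: [0.4724, 0.2198, 0.2627]
tcp_rot: [0.033, 0.999, -0.0, 0.0]
contact_force: [-0.3, 0.5, -0.2]
opening: 0.604
finger_force: 0.0
```

```bash
python3 - <<'E'
from h import *
r=cams.read_camera("top");S=cams.read_camera("side")
a=cv2.resize(r["color"][125:225,200:340],None,fx=3.2,fy=3.2,interpolation=2)
b=cv2.resize(S["color"][90:250,200:300],None,fx=3.2,fy=3.2,interpolation=2)
c=np.zeros((512,768,3),np.uint8);c[:320,:448]=a;c[:,448:]=b;cv2.imwrite("pics/f1.png",c)
E
```

```text
(no output)
```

View pics/f1.png

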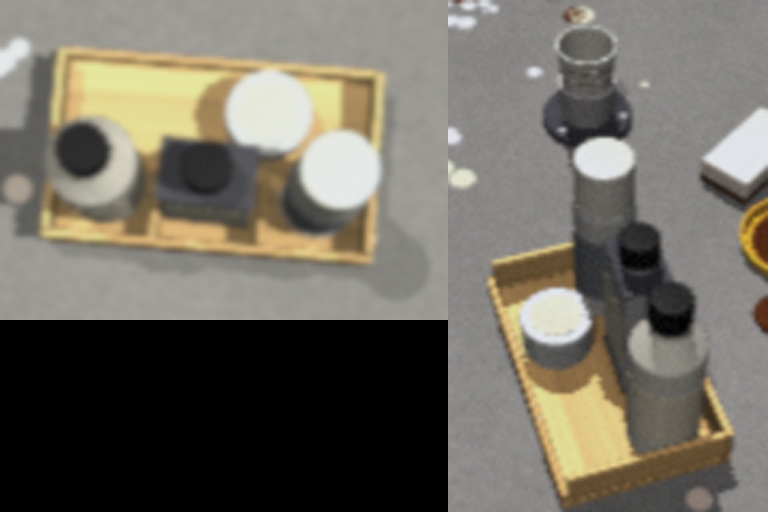

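The bottle cap (83,149) and can cap (207,167) are within 0.3 px of where they started. The aerosol and tin are unmoved, and the cup is seated straight.

```bash
python3 -c "
from plant import ctrl;print(ctrl.sign_off())"
```

```text
the job is handed in; nothing more can be done
None
```

I handed the job in at about 64 s. The cup sits straight in the stand socket, the bottle and can are back upright in their bays within about 1 mm by camera, and the aerosol and wax tin were not touched; sign-off returned no verdict.

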